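# Find the loose bolt and hold its cap open

## Task

Push the clear sash at the front of the three-chamber block fully down by its red handle and leave it down, then tap each of the three bolts with the gripper's fingertips in turn, left, middle, right (as seen from the robot), to find the loose one, which sinks. Lift the blue cap behind the loose bolt by its yellow tab to at least 45 degrees and finish still holding it open, so that its seal can be changed; keep the other two caps shut and do not disturb the other things on the bench and the block.

Things in the scene. Friction and masses are not known exactly. Their poses are not given: they have to be found in the camera images.
- block: the white three-chamber block fixed on the bench, 180 (x) x 400 (y) x 100 mm high; origin under its middle; its x points away from the robot, y to the left, z up. Its flat top (the deck) is 100 mm above the bench. From front (robot side) to back: sash (104 mm in front of the origin), three bolts, three caps; the three places are 100 mm apart. At the front corners stand two sash guides, 14 mm wide, 200 mm high, 185 mm either side of the middle
- sash (a joint): height of the sash above its lowest position, m: 0 = fully down, 0.09 = fully up. It stays where it is left; about 4 N of push moves it down
- sash_handle (a point): middle of the top face of the red handle bar on the sash: bar 140 mm long (block y), 14 mm wide (block x), 12 mm high, free air 24 mm high under it between posts 120 mm apart. 138 mm above the bench when the sash is fully down
- bolt_left_top (a point): centre of the top of the left bolt's round steel head, 24 mm across; stands 16 mm above the deck (116 mm above the bench) as found; 102 mm in front (block x) of that place's tab point
- bolt_left (a joint): how far the left bolt has sunk, m: 0 as found. A tight bolt stays within about 1.5 mm; the loose one gives way at 2 to 3 N, sinks about 9 mm, and stays down. All three look alike and no other sign tells which is loose
- bolt_middle_top (a point): centre of the top of the middle bolt's round steel head, 24 mm across; stands 16 mm above the deck (116 mm above the bench) as found; 102 mm in front (block x) of that place's tab point
- bolt_middle (a joint): how far the middle bolt has sunk, m: 0 as found. A tight bolt stays within about 1.5 mm; the loose one gives way at 2 to 3 N, sinks about 9 mm, and stays down. All three look alike and no other sign tells which is loose
- bolt_right_top (a point): centre of the top of the right bolt's round steel head, 24 mm across; stands 16 mm above the deck (116 mm above the bench) as found; 102 mm in front (block x) of that place's tab point
- bolt_right (a joint): how far the right bolt has sunk, m: 0 as found. A tight bolt stays within about 1.5 mm; the loose one gives way at 2 to 3 N, sinks about 9 mm, and stays down. All three look alike and no other sign tells which is loose
- tab_left (a point): point in the yellow upright tab at the far edge of the left blue cap, 15 mm below the tab's top and 25 mm above the cap's upper face (135 mm above the bench with the cap shut); tab 24 mm (block x) x 12 mm (block y) x 40 mm high; cap 78 x 74 x 8 mm. Moves with the cap
- cap_left (a joint): angle of the left cap, rad: 0 shut, grows as the tab's edge rises and swings towards the robot, stop at 1.25. The hinge axis runs along block y at the cap's edge nearest the robot: with the cap shut it lies 66 mm in front of the tab point (block x) and 30 mm below it. A light spring (2 to 4 N at the tab) shuts it when let go
- tab_middle (a point): point in the yellow upright tab at the far edge of the middle blue cap, 15 mm below the tab's top and 25 mm above the cap's upper face (135 mm above the bench with the cap shut); tab 24 mm (block x) x 12 mm (block y) x 40 mm high; cap 78 x 74 x 8 mm. Moves with the cap
- cap_middle (a joint): angle of the middle cap, rad: 0 shut, grows as the tab's edge rises and swings towards the robot, stop at 1.25. The hinge axis runs along block y at the cap's edge nearest the robot: with the cap shut it lies 66 mm in front of the tab point (block x) and 30 mm below it. A light spring (2 to 4 N at the tab) shuts it when let go
- tab_right (a point): point in the yellow upright tab at the far edge of the right blue cap, 15 mm below the tab's top and 25 mm above the cap's upper face (135 mm above the bench with the cap shut); tab 24 mm (block x) x 12 mm (block y) x 40 mm high; cap 78 x 74 x 8 mm. Moves with the cap
- cap_right (a joint): angle of the right cap, rad: 0 shut, grows as the tab's edge rises and swings towards the robot, stop at 1.25. The hinge axis runs along block y at the cap's edge nearest the robot: with the cap shut it lies 66 mm in front of the tab point (block x) and 30 mm below it. A light spring (2 to 4 N at the tab) shuts it when let go
- well_plate: clear 24-well plate, 85 x 127 x 19 mm, loose; origin under its centre
- dish: round glass dish, 90 mm across, 15 mm high, loose; origin under its centre
- spare_seal: orange ring, 68 mm across, 6 mm high, loose, on the bench; origin under its centre
- brush: small brush lying on the bench, loose
- reagent: amber bottle, 64 mm across, 150 mm high, loose; origin under its centre
- vial: small jar, 24 mm across, 50 mm high, standing loose on the left end of the block's deck; origin under its centre

How it is judged (in metres and radians):
On the way, in this order (a step that is already met when the one before it is completed fails the run):
1. the sash is pushed fully down (value of joint sash below 0.008 m), for 0.1 s.
2. the left bolt is tapped with the fingers (more than 1 N) (contact force between the fingers and bolt_left above 1 N), for 0.02 s.
3. the middle bolt is tapped with the fingers (more than 1 N) (contact force between the fingers and bolt_middle above 1 N), for 0.02 s.
4. the right bolt is tapped with the fingers (more than 1 N) (contact force between the fingers and bolt_right above 1 N), for 0.02 s.
At the end, for the whole second after the job is handed in: the cap behind the bolt that sank (over 5 mm) stands open more than 0.7 rad (40 degrees) with the fingers on it (over 0.5 N), the other two caps are shut (under 0.1 rad), the sash is down (within 12 mm) (value of joint sash below 0.012 m and ((value of joint bolt_left above 0.005 m and value of joint cap_left above 0.7 rad and contact force between the fingers and cap_left above 0.5 N and value of joint each of cap_middle, cap_right below 0.1 rad) or (value of joint bolt_middle above 0.005 m and value of joint cap_middle above 0.7 rad and contact force between the fingers and cap_middle above 0.5 N and value of joint each of cap_left, cap_right below 0.1 rad) or (value of joint bolt_right above 0.005 m and value of joint cap_right above 0.7 rad and contact force between the fingers and cap_right above 0.5 N and value of joint each of cap_left, cap_middle below 0.1 rad))); the arm keeps its last pose, push and grip.
It fails at once if a cap is lifted (over 0.2 rad) though its bolt has not sunk ((value of joint cap_left above 0.2 rad and value of joint bolt_left below 0.004 m) or (value of joint cap_middle above 0.2 rad and value of joint bolt_middle below 0.004 m) or (value of joint cap_right above 0.2 rad and value of joint bolt_right below 0.004 m)).
It fails at once if one of the loose things standing by is moved more than 30 mm (distance of any of well_plate, dish, spare_seal, brush, reagent, vial from where it was at the start of the episode above 0.03 m).
It also fails if it takes over 53 s, if anything falls off the work surface, if the arm or the gripper's body presses on something with over 40 N, if the wrist force passes 120 N, or if a joint passes its speed limit or range.

## Robot

A 6-joint arm with a two-finger parallel gripper is mounted at the origin on the work surface. World frame = base frame: x ahead of the robot, y to its left, z up, the work surface at z = 0. Lengths are in mm, angles in rad, forces in N, time in s.
With the tool pointing down it reaches from about 300 to 750 mm from the base axis. Payload 8.5 kg.
Tool frame: the origin (TCP) lies on the centre line of the jaws, within the pads' length; the fingertips stand 25 mm ahead of it and the grasp point (between the pads) lies 6 mm ahead of it; z points along the fingers, y is the direction in which the jaws open and shut (so a half turn about z gives the same grasp; the last joint's range is limited). The gripper opens to 85 mm and grips with 20 to 120 N. Pads are 22 mm wide; open, the fingers measure 114 mm over their backs; the gripper's body (76 mm by 85 mm) begins 54 mm behind the grasp point. The pads swing forward as they close: fully open they stand 13 mm farther back than shut.
Start: joints at [-1.42, 0.381, 1.297, -0, 1.464, -0.215], TCP at [196.726, -513.595, 256.322] pointing down, gripper open.
Joint ranges: [-3.11, 3.11], [-0.89, 2.33], [0.22, 2.48], [-1.42, 4.56], [0.17, 2.85], [-2.88, 2.88]. Speed limits (rad/s): [2.39, 2.39, 3.14, 3.14, 3.14, 3.14].

## Interface

Orientations are given as a 3x3 rotation matrix whose columns are the frame's x, y, z axes.
In Python, from cell import ctrl, eyes gives the robot as it stands. The module is installed in compiled form; this text tells all that it offers.
- The arm moves only by the tool step_arm, never from a script. Its argument "moves" is a list of rows, each a list of 4 numbers: the shift along the world's x, y, z in m, then the turn about the world's z in degrees. In form: [[x, y, z, roll], ...]. A call has 1 to 20 rows; each row is the pose to reach, as a shift and turn from the pose measured when the call began; what a row does not reach only later rows make up. A row lasts 1/10 s, in which the tool goes at most 50 mm and 8.59 degrees, less where a joint would pass 70% of its speed; a pose out of reach is approached as far as the arm can. A call with a gripper value outside its range is refused whole. "claw" is the opening in per cent of the stroke, from 0 (shut) to 100 (fully open), set as the call begins (left out, the last holds). The fingers move at their own pace and stop on an object; the grip force is fixed at half the most. Time passes only in rows, so rows that repeat a pose let the fingers close. It gives the time, the measured TCP pose, the force and the opening at its end, in the units of the state.
- ctrl.state(): the state, without advancing time (a new reading comes with each control period).
- eyes.capture(name): name is "scene" or "top"; returns (picture, depth): 420x560x3 uint8, blue, green, red; 420x560 float32, mm along the optical axis (not along the pixel's ray), 0 where there is no reading.
- eyes.get_calibration(name): a dict with "K" (3x3 intrinsics, pixels), "pose" (4x4, takes a point from camera to world coordinates). Camera axes: x right, y down, z forward; pixel columns grow to the right and rows downward; lengths in mm; the calibration is good to about 2 mm. A picture is of the moment at which its call begins. get_calibration takes no time and is no camera call.
- ctrl.sign_off(): hands the job in, once; it reports no verdict.
The state is a dict: "time_s": time; "qpos": joint angles; "joint_vel": joint speeds; "joint_torque": joint torques, N m; "tool_pos": TCP position; "orientation": TCP orientation; "force": force on the tool from outside, world axes, zero at the start; "ft_torque": the same for the moment, N m; "opening": opening from 0.0 (shut) to 1.0 (fully open).
Only numpy, scipy, OpenCV 4.12 (cv2) and the standard library are available. Lean on these libraries where they do the work, as an engineer would, in place of code of your own. Each camera call takes 0.05 s, during which the arm holds its last target. There are 200 camera calls.

## Working session

There is one attempt and no reset: what is moved stays moved. The work goes in short steps, Python scripts to look and compute and a tool call to move; the robot and the scene stay as the last step left them, time stands still between calls to the robot, and variables do not carry over. Pictures are saved under pics/ and viewed, about 8 in all and at most 12, crops included, and the job is handed in when it is done.

Besides the shell and the picture viewer there is one more tool, called after ">>>" by a JSON object that holds its "method" and its "body". step_arm: Moves the arm, as the interface text tells. Its arguments: {"type":"object","properties":{"moves":{"type":"array","items":{"type":"array","items":{"type":"number"}}},"claw":{"type":"number"}},"required":["moves"]}

```bash
mkdir -p pics; cat > h.py <<'E'
import numpy as np, cv2
from cell import ctrl, eyes
def cap(n,f):
    p,d=eyes.capture(n); cv2.imwrite('pics/'+f+'.png',p); np.save('pics/'+f+'.npy',d); return p,d
def w(n,d,u,v,r=1):
    c=eyes.get_calibration(n);K=c['K'];a=d[v-r:v+r+1,u-r:u+r+1];a=a[a>0];z=np.median(a)
    return (c['pose']@np.r_[np.linalg.inv(K)@[u,v,1]*z,1])[:3].round(1)
E
python3 - <<'E'
from h import *
p,d=cap('scene','s0');q,e=cap('top','t0')
for n in('scene','top'):
    c=eyes.get_calibration(n);print(c['K'].round(1).tolist(),c['pose'].round(3).tolist())
s=ctrl.state();print(s['time_s'],s['tool_pos'],np.round(s['orientation'],3).tolist(),s['force'],s['opening'])
E
```

```text
[[512.8, 0.0, 281.6], [0.0, 512.8, 215.2], [0.0, 0.0, 1.0]] [[0.71, 0.584, -0.393, 1076.413], [0.704, -0.6, 0.38, -535.918], [-0.014, -0.546, -0.837, 1247.511], [0.0, 0.0, 0.0, 1.0]]
[[401.9, 0.0, 276.8], [0.0, 401.9, 209.2], [0.0, 0.0, 1.0]] [[-0.015, -0.998, 0.055, 454.846], [-1.0, 0.015, 0.008, -16.694], [-0.009, -0.054, -0.998, 1470.929], [0.0, 0.0, 0.0, 1.0]]
0.1 [ 196.68621675 -513.37117708  255.7589155 ] [[0.934, 0.358, -0.0], [0.358, -0.934, 0.001], [0.0, -0.001, -1.0]] [-0.16937363 -0.91010435 -0.13726489] 1.0018928734392774
```

View pics/s0.png

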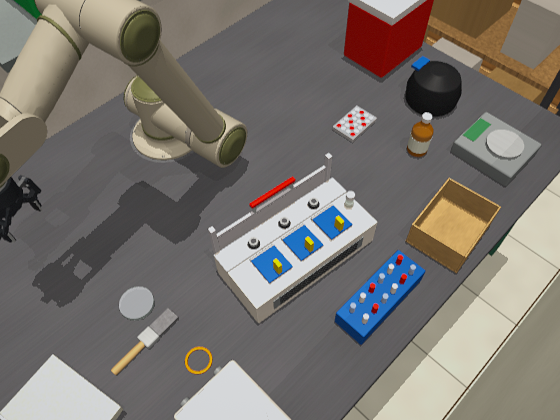

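View pics/t0.png

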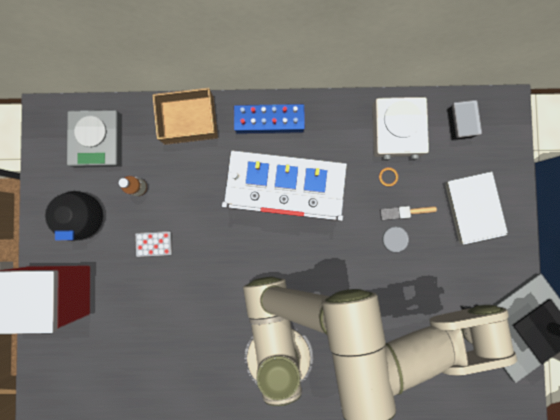

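The scene picture shows the block with the red handle (~272,192), bolts (~254,243; 284,222; 313,203) and yellow tabs. The top picture shows the handle (~282,211), bolts (255,196; 284,199; 313,203), and tabs (257,166; 288,170; 318,174).

```bash
python3 - <<'E'
from h import *
for n,f in(('scene','s0'),('top','t0')):
    p=cv2.imread(f'pics/{f}.png').astype(int);d=np.load(f'pics/{f}.npy');b,g,r=p[...,0],p[...,1],p[...,2]
    c=eyes.get_calibration(n)
    box=np.zeros(d.shape,bool)
    if n=='scene': box[150:320,205:380]=1
    else: box[145:225,215:355]=1
    v,u=np.mgrid[:420,:560]
    P=np.stack([(u-c['K'][0,2])/c['K'][0,0]*d,(v-c['K'][1,2])/c['K'][1,1]*d,d],-1)@c['pose'][:3,:3].T+c['pose'][:3,3]
    for nm,m in(('red',(r>150)&(g<60)&(b<60)),('yel',(r>150)&(g>130)&(b<90)),('blue',(b>130)&(r<80))):
        k,l,s,ce=cv2.connectedComponentsWithStats((m&box).astype('u1'))
        for i in range(1,k):
            if s[i,4]>8:
                X=P[(l==i)&(d>0)]; print(n,nm,ce[i].round(1),s[i,4],np.median(X,0).round(1),np.percentile(X,[3],0).round(0),np.percentile(X,[97],0).round(0))
                if nm=='red':
                    t=X-X.mean(0);_,_,V=np.linalg.svd(t[:,:2]);print('  dir',V[0])
    # deck white plane height
    print('bolts',[ (w(n,d,*x).tolist()) for x in ([(254,242),(284,221),(313,202)] if n=='scene' else [(255,196),(284,199),(313,203)])])
p=cv2.imread('pics/t0.png')[140:230,215:355];cv2.imwrite('pics/c1.png',cv2.resize(p,None,fx=5.7,fy=5.7,interpolation=2))
E
```

```text
scene red [271.7 191.5] 250 [515.2 -23.8 197.1] [[407. -90.   2.]] [[527.  50. 201.]]
  dir [ 0.18739943 -0.98228379]
scene red [372.1 285.8] 19 [839.2  -2.3  89.3] [[835. -10.  86.]] [[844.   2.  94.]]
  dir [-0.28329749 -0.95903208]
scene red [375.2 306.1] 21 [878.  -39.   89.1] [[874. -45.  85.]] [[884. -34.  93.]]
  dir [ 0.48730607 -0.87323124]
scene yel [339.7 219.4] 36 [672.4  55.8 148.2] [[657.  49. 108.]] [[685.  85. 153.]]
scene yel [309.  240.5] 36 [661.6 -44.3 148.8] [[652. -49. 146.]] [[673. -39. 153.]]
scene yel [277.  262.6] 39 [ 649.3 -142.2  149.1] [[ 637. -148.  145.]] [[ 660. -138.  152.]]
scene blue [330.4 221.8] 551 [644.5  51.1 109.3] [[614.  23. 105.]] [[688.  92. 114.]]
scene blue [301.2 242.1] 618 [632.9 -46.9 109.7] [[601. -77. 105.]] [[675.  -6. 114.]]
scene blue [270.4 263.4] 684 [ 620.4 -144.6  109.5] [[ 589. -175.  105.]] [[ 662. -106.  114.]]
scene blue [362.8 301.7] 982 [844.1 -43.3  59.1] [[ 815. -102.   55.]] [[890.  41.  64.]]
bolts [[551.5, -129.6, 114.5], [562.6, -31.7, 116.3], [575.4, 65.9, 115.1]]
top blue [251.1 164.2] 13 [685.7  79.5 108.4] [[676.  71. 104.]] [[690.  87. 115.]]
top blue [323.6 172.1] 10 [ 655.8 -170.5  108. ] [[ 645. -173.  101.]] [[ 657. -159.  112.]]
bolts [[574.9, 67.1, 114.8], [563.1, -31.0, 115.5], [548.0, -128.7, 115.3]]
```

View pics/c1.png

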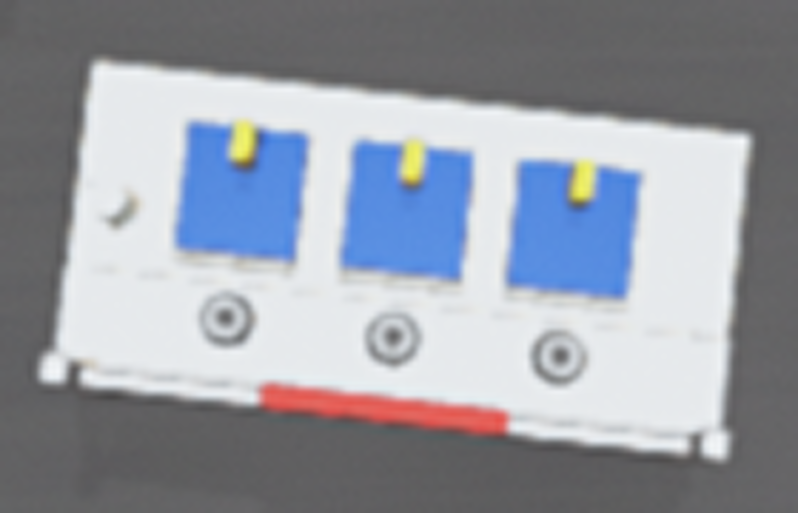

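The crop confirms the layout. The block yaw is about -7°, the sash is about 60 mm up, the middle bolt is at about (562.5,-31.3) and its tab at about (664,-44). I'll go above the handle with the claw shut.

>>> {"method": "step_arm", "body": {"moves": [[0.318,0.489,0.02,-27.9],[0.318,0.489,0.02,-27.9],[0.318,0.489,0.02,-27.9],[0.318,0.489,0.02,-27.9],[0.318,0.489,0.02,-27.9],[0.318,0.489,0.02,-27.9],[0.318,0.489,0.02,-27.9],[0.318,0.489,0.02,-27.9],[0.318,0.489,0.02,-27.9],[0.318,0.489,0.02,-27.9],[0.318,0.489,0.02,-27.9],[0.318,0.489,0.02,-27.9],[0.318,0.489,0.02,-27.9],[0.318,0.489,0.0,-27.9],[0.318,0.489,0.0,-27.9],[0.318,0.489,0.0,-27.9],[0.318,0.489,0.0,-27.9],[0.318,0.489,0.0,-27.9]], "claw": 0}}

```text
time_s: 1.9
tool_pos: [514.8, -24.8, 256.5]
orientation: [[0.993, -0.122, 0.002], [-0.122, -0.993, 0.001], [0.001, -0.001, -1.0]]
force: [0.0, -1.1, 0.1]
opening: -0.003
```

>>> {"method": "step_arm", "body": {"moves": [[0,0,-0.015,0],[0,0,-0.025,0],[0,0,-0.03,0],[0,0,-0.035,0],[0,0,-0.04,0],[0,0,-0.045,0],[0,0,-0.05,0],[0,0,-0.055,0],[0,0,-0.06,0],[0,0,-0.065,0],[0,0,-0.07,0],[0,0,-0.075,0],[0,0,-0.08,0],[0,0,-0.085,0],[0,0,-0.09,0],[0,0,-0.092,0],[0,0,-0.093,0],[0,0,-0.094,0],[0,0,-0.094,0]]}}

```text
time_s: 3.8
tool_pos: [514.8, -24.9, 163.0]
orientation: [[0.993, -0.121, 0.002], [-0.121, -0.993, 0.001], [0.002, -0.001, -1.0]]
force: [-3.0, 0.1, 7.2]
opening: -0.005
```

```bash
python3 - <<'E'
from h import *
p,d=cap('scene','s1');cv2.imwrite('pics/s1c.png',cv2.resize(p[130:330,180:400],None,fx=3,fy=3))
s=ctrl.state();print(s['time_s'],s['tool_pos'],s['force'])
E
```

```text
3.85 [514.80638754 -24.85921524 163.04146238] [-2.88128231 -1.40478259  7.21552927]
```

View pics/s1c.png

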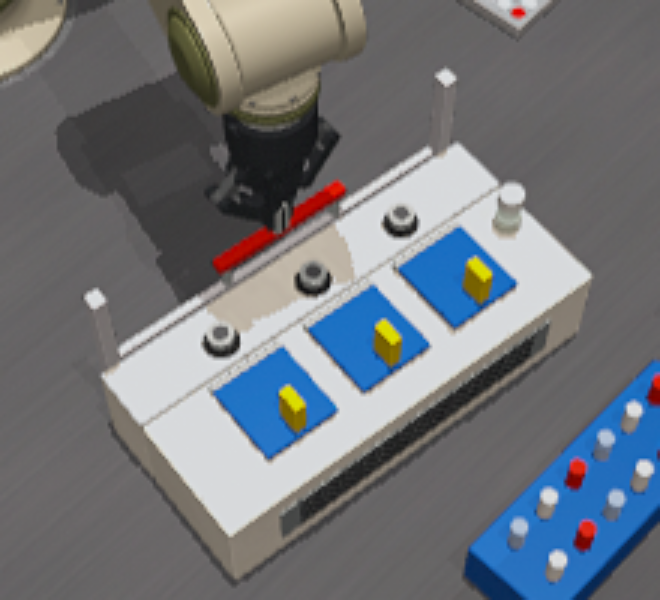

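The picture shows the fingers on the handle, with the sash at or near its stop (tip at 138 mm, 7 N). I'll press a little more to make sure.

>>> {"method": "step_arm", "body": {"moves": [[0,0,-0.003,0],[0,0,-0.006,0],[0,0,-0.006,0],[0,0,-0.006,0]]}}

```text
time_s: 4.25
tool_pos: [514.9, -24.8, 162.6]
orientation: [[0.993, -0.121, 0.007], [-0.121, -0.993, -0.002], [0.007, 0.001, -1.0]]
force: [-19.3, 2.0, 54.0]
opening: -0.001
```

>>> {"method": "step_arm", "body": {"moves": [[0,0,0.03,0],[0,0,0.03,0],[0.06,0.092,0.03,0],[0.06,0.092,0.03,0],[0.06,0.092,0.03,0],[0.06,0.092,0.03,0],[0.06,0.092,-0.01,0],[0.06,0.092,-0.015,0],[0.06,0.092,-0.018,0],[0.06,0.092,-0.02,0],[0.06,0.092,-0.022,0],[0.06,0.092,-0.023,0],[0.06,0.092,-0.024,0],[0.06,0.092,-0.025,0],[0.06,0.092,-0.025,0]]}}

```text
time_s: 5.75
tool_pos: [575.3, 66.9, 140.4]
orientation: [[0.993, -0.121, 0.01], [-0.121, -0.993, -0.003], [0.011, 0.001, -1.0]]
force: [-5.7, -1.5, 17.6]
opening: 0.002
```

The left bolt is tight (17.6 N without sinking). Next is the middle one.

>>> {"method": "step_arm", "body": {"moves": [[0,0,0.025,0],[0,0,0.025,0],[-0.0125,-0.098,0.025,0],[-0.0125,-0.098,0.025,0],[-0.0125,-0.098,0.025,0],[-0.0125,-0.098,0.025,0],[-0.0125,-0.098,0.01,0],[-0.0125,-0.098,0.005,0],[-0.0125,-0.098,0.003,0],[-0.0125,-0.098,0.001,0],[-0.0125,-0.098,0.0,0],[-0.0125,-0.098,-0.001,0],[-0.0125,-0.098,-0.002,0],[-0.0125,-0.098,-0.003,0],[-0.0125,-0.098,-0.003,0]]}}

```text
time_s: 7.25
tool_pos: [563.0, -30.7, 140.3]
orientation: [[0.993, -0.12, 0.013], [-0.12, -0.993, -0.003], [0.014, 0.001, -1.0]]
force: [-7.5, 3.4, 21.9]
opening: -0.0
```

The middle bolt is tight as well (21.9 N). Now the right one.

>>> {"method": "step_arm", "body": {"moves": [[0,0,0.025,0],[0,0,0.025,0],[-0.0125,-0.099,0.025,0],[-0.0125,-0.099,0.025,0],[-0.0125,-0.099,0.025,0],[-0.0125,-0.099,0.025,0],[-0.0125,-0.099,0.01,0],[-0.0125,-0.099,0.005,0],[-0.0125,-0.099,0.003,0],[-0.0125,-0.099,0.001,0],[-0.0125,-0.099,0.0,0],[-0.0125,-0.099,-0.001,0],[-0.0125,-0.099,-0.002,0],[-0.0125,-0.099,-0.003,0],[-0.0125,-0.099,-0.003,0]]}}

```text
time_s: 8.75
tool_pos: [550.6, -129.7, 137.3]
orientation: [[0.993, -0.12, 0.014], [-0.12, -0.993, -0.003], [0.014, 0.001, -1.0]]
force: [0.9, 0.3, 1.9]
opening: -0.001
```

The right bolt gives way. I'll push it to its stop so that it has clearly sunk.

>>> {"method": "step_arm", "body": {"moves": [[0,0,-0.002,0],[0,0,-0.004,0],[0,0,-0.006,0],[0,0,-0.007,0],[0,0,-0.007,0]]}}

```text
time_s: 9.25
tool_pos: [550.7, -129.8, 131.4]
orientation: [[0.993, -0.12, 0.014], [-0.12, -0.993, -0.004], [0.015, 0.002, -1.0]]
force: [-2.6, 2.3, 11.7]
opening: 0.001
```

>>> {"method": "step_arm", "body": {"moves": [[0,0,0.05,0],[0,0,0.07,0],[0.1,-0.013,0.075,0],[0.1,-0.013,0.075,0],[0.1,-0.013,0.075,0],[0.1,-0.013,0.075,0],[0.1,-0.013,0.075,0]], "claw": 50}}

```text
time_s: 9.95
tool_pos: [649.7, -142.7, 206.0]
orientation: [[0.993, -0.12, 0.013], [-0.12, -0.993, -0.003], [0.013, 0.002, -1.0]]
force: [-0.4, -0.2, -0.3]
opening: 0.499
```

```bash
python3 - <<'E'
from h import *
p,d=cap('scene','s2');cv2.imwrite('pics/s2c.png',cv2.resize(p[130:330,180:400],None,fx=3,fy=3))
s=ctrl.state();print(s['time_s'],s['tool_pos'],s['force'],s['opening'])
print(w('scene',d,253,243))
E
```

```text
10.0 [ 649.66749721 -142.67507089  206.48042186] [-0.42704639 -1.02062075  0.05959811] 0.49925983370541016
[ 548.5 -130.9  107.3]
```

View pics/s2c.png

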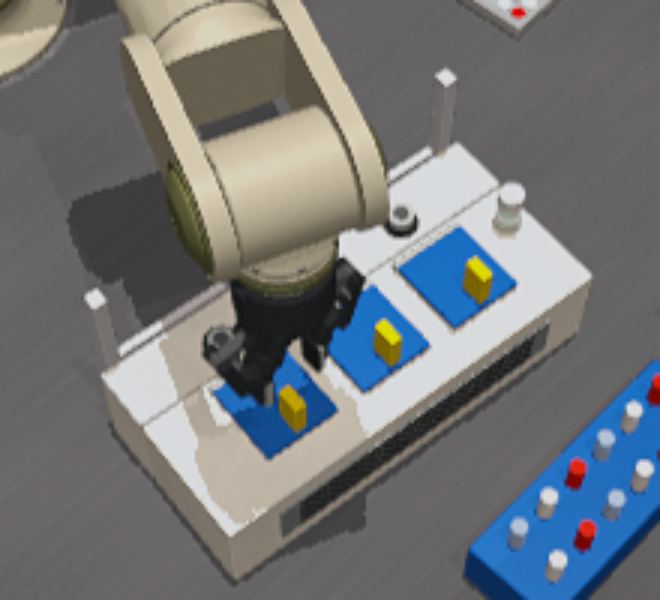

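The right bolt's top reads 107 mm, so it has sunk, and the fingers are above the right tab. Lowering to grip.

>>> {"method": "step_arm", "body": {"moves": [[0.0015,0,-0.03,0],[0.0015,0,-0.05,0],[0.0015,0,-0.06,0],[0.0015,0,-0.0635,0],[0.0015,0,-0.0635,0]]}}

```text
time_s: 10.5
tool_pos: [651.1, -142.7, 143.6]
orientation: [[0.993, -0.12, 0.014], [-0.12, -0.993, -0.004], [0.015, 0.002, -1.0]]
force: [-0.2, 0.0, -0.9]
opening: 0.5
```

>>> {"method": "step_arm", "body": {"moves": [[0,0,0,0],[0,0,0,0],[0,0,0,0],[0,0,0,0],[0,0,0,0],[0,0,0,0],[0,0,0,0],[0,0,0,0]], "claw": 0}}

```text
time_s: 11.3
tool_pos: [651.8, -140.0, 145.0]
orientation: [[0.993, -0.119, 0.017], [-0.119, -0.993, 0.0], [0.017, -0.002, -1.0]]
force: [1.9, 12.7, 4.8]
opening: 0.128
```

The tab is gripped (opening about 11 mm). Starting the arc about the hinge, to about 0.5 rad first.

>>> {"method": "step_arm", "body": {"moves": [[-0.0018,0.0002,0.0032,0],[-0.0038,0.0005,0.0064,0],[-0.0058,0.0007,0.0094,0],[-0.008,0.001,0.0124,0],[-0.0104,0.0013,0.0152,0],[-0.0129,0.0016,0.0179,0],[-0.0156,0.0019,0.0205,0],[-0.0184,0.0022,0.023,0],[-0.0213,0.0026,0.0253,0],[-0.0242,0.0029,0.0274,0],[-0.0242,0.0029,0.0274,0]]}}

```text
time_s: 12.4
tool_pos: [627.7, -136.7, 172.5]
orientation: [[0.993, -0.119, 0.018], [-0.119, -0.993, 0.001], [0.018, -0.003, -1.0]]
force: [4.6, 2.6, -7.9]
opening: 0.128
```

>>> {"method": "step_arm", "body": {"moves": [[-0.0031,0.0004,0.002,0],[-0.0063,0.0008,0.0039,0],[-0.0096,0.0012,0.0056,0],[-0.0129,0.0016,0.0071,0],[-0.0164,0.002,0.0085,0],[-0.0199,0.0024,0.0096,0],[-0.0234,0.0028,0.0106,0],[-0.027,0.0033,0.0114,0],[-0.0306,0.0037,0.012,0],[-0.0342,0.0041,0.0125,0],[-0.0342,0.0041,0.0125,0],[-0.0342,0.0041,0.0125,0]]}}

```text
time_s: 13.6
tool_pos: [594.7, -132.5, 186.0]
orientation: [[0.993, -0.119, 0.023], [-0.119, -0.993, 0.001], [0.022, -0.004, -1.0]]
force: [8.7, 2.9, -3.7]
opening: 0.127
```

```bash
python3 - <<'E'
from h import *
p,d=cap('scene','s3');cv2.imwrite('pics/s3c.png',cv2.resize(p[130:330,180:400],None,fx=3,fy=3))
q,e=cap('top','t3')
s=ctrl.state();print(s['time_s'],s['tool_pos'],s['force'],s['opening'])
c=eyes.get_calibration('scene');v,u=np.mgrid[:420,:560]
P=np.stack([(u-c['K'][0,2])/c['K'][0,0]*d,(v-c['K'][1,2])/c['K'][1,1]*d,d],-1)@c['pose'][:3,:3].T+c['pose'][:3,3]
p=p.astype(int);o=cv2.imread('pics/s0.png').astype(int)
m=(p[...,0]>70)&(p[...,2]<60)&(p[...,0]-p[...,2]>50)&(u<350)&(u>205)&(v>150)&(v<290)&(d>0)
k,l,st,ce=cv2.connectedComponentsWithStats(m.astype('u1'))
for i in range(1,k):
    if st[i,4]>20:
        X=P[l==i];print(ce[i].round(),st[i,4],X.min(0).round(),X.max(0).round())
        t=X-np.median(X,0);n=np.linalg.svd(t)[2][2];print(' normal',n.round(2))
r=(p[...,2]>150)&(p[...,1]<60)&(p[...,0]<60)&(u<330)&(u>205)&(v>150)&(v<260);print('handle z',np.percentile(P[r][:,2],[20,50,80]))
E
```

```text
13.7 [ 594.74554176 -132.48296117  186.01432466] [ 8.1876342   1.83288558 -5.39590126] 0.127037720207835
[330. 222.] 541 [610.  18. 102.] [692.  97. 115.]
 normal [-0.  0.  1.]
[301. 242.] 604 [595. -81. 103.] [680.  -2. 117.]
 normal [ 0. -0. -1.]
[267. 254.] 247 [ 579. -176.  110.] [ 639. -100.  174.]
 normal [ 0.74 -0.09 -0.67]
handle z [135.69419383 137.72936145 139.51791327]
```

View pics/s3c.png

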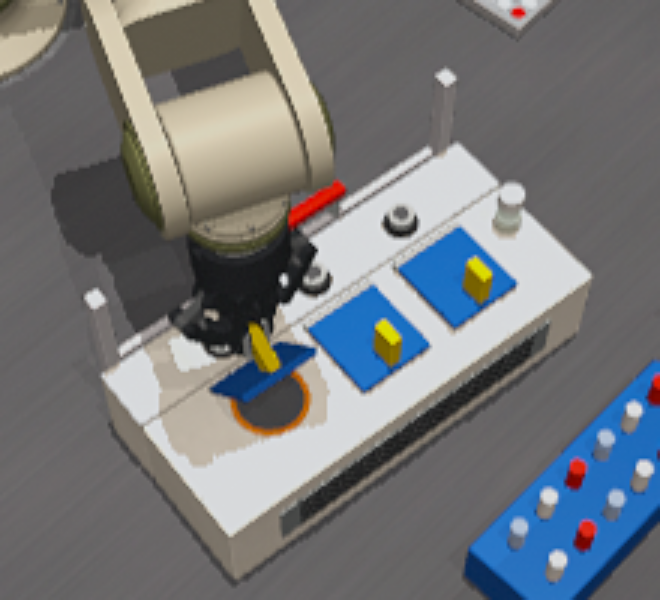

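View pics/t3.png

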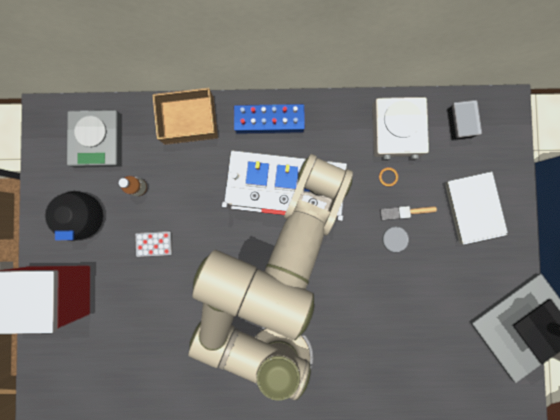

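The pictures show the right cap open with its tab held and its seal ring visible. The other caps lie flat, the handle is at 138 mm and nothing else has moved. Handing in.

```bash
python3 -c "
from cell import ctrl
print(ctrl.sign_off()); s=ctrl.state(); print(s['time_s'],s['force'],s['opening'])"
```

```text
the job is handed in; nothing more can be done
None
the job is handed in; nothing more can be done
```

The right bolt was the loose one, and I handed the job in at about 14 s with the arm still holding the right cap open by its yellow tab.

- **Sash:** I pushed it down to its stop. The handle top measured 138 mm above the bench, both when pressed and in the last picture.
- **Bolts:** Tapped left, middle, right. The left and middle ones held at 18 N and 22 N. The right one gave way at about 2 N and sank about 9 mm (top measured at 107 mm).
- **Right cap:** The two angle figures disagree somewhat. The arc I drove puts it at about 1.0 rad, while a plane fitted to the camera depth gives about 0.84 rad (48°). Both are above 45°. The gripper was still closed on the tab at 13 % opening, with 8 to 10 N on the tool.
- **Other caps and loose things:** The other two caps measured flat, and in the last pictures none of the loose things looked moved.

One small misalignment: I was about 3 mm off sideways when gripping the tab. That gave a brief 13 N side force, which dropped to about 3 N as the cap was lifted.

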